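# Flip the tea caddy open

## Robot

A 7-joint arm with a two-finger parallel gripper is mounted at the origin on the work surface. World frame = base frame: x ahead of the robot, y to its left, z up, the work surface at z = 0. Lengths are in m, angles in rad, forces in N, time in s.
With the tool pointing down it reaches from about 0.35 to 0.9 m from the base axis. Payload 19.9 kg.
Tool frame: the origin (TCP) lies on the centre line of the jaws, within the pads' length; the fingertips stand 22 mm ahead of it and the grasp point (between the pads) lies 3 mm ahead of it; z points along the fingers, y is the line along which they close (so a half turn about z gives the same grasp; the last joint's range is limited). The gripper opens to 85 mm and grips with 20 to 120 N. Pads are 22 mm wide; open, the fingers measure 114 mm over their backs; the gripper's body (76 mm by 85 mm) begins 54 mm behind the grasp point. The pads swing forward as they close: fully open they stand 13 mm farther back than shut.
Start: joints at [1.25, 0.417, -0.01, 1.614, 0.005, 1.111, -0.053], TCP at [0.172, -0.601, 0.253] pointing down, gripper open.
Joint ranges: [-2.81, 2.81], [-0.39, 2.02], [-1.27, 1.25], [0.06, 2.57], [-1.19, 4.33], [0.19, 2], [-2.82, 2.82]. Speed limits (rad/s): [1.89, 1.89, 2.39, 2.39, 3.01, 3.01, 3.01].

## Interface

Orientations are given as a unit quaternion [w, x, y, z].
In Python, from workcell import ctrl, vision, ticket gives the robot as it stands.
- The arm moves only by the tool jog_arm, never from a script. Its argument "motion" is a list of rows, each a list of 2 entries, a list of its own where there are three numbers: the shift along the tool's x, y, z in units of 40 mm (1.0 is 40 mm), then the turn, a rotation vector about the tool's x, y, z in units of 5 degrees (1.0 is 5 degrees). A call has 1 to 20 rows; each row is the pose to reach, as a shift and turn from the pose commanded when the call began, along the tool's axes at that moment; what a row does not reach only later rows make up. A row lasts 1/12 s, in which the tool goes at most 41.7 mm and 7.16 degrees, less where a joint would pass 70% of its speed; a pose out of reach is approached as far as the arm can. A call with a gripper value outside its range is refused whole. "hand" is the opening, from 0 (shut) to 1 (fully open), set as the call begins (left out, the last holds). The fingers move at their own pace and stop on an object; "force" is the grip in N (left out, the last holds). Time passes only in rows, so rows that repeat a pose let the fingers close. It gives the time, the measured TCP pose, the force, the opening and the grip force at its end, in the units of the state.
- ctrl.state(): the state, without advancing time (a new reading comes with each control period).
- vision.get_image(name): name is "side" or "top"; returns a dict with "img" (420x560x3 uint8, blue, green, red), "fx", "fy", "cx", "cy" (pixels), "rvec" (rotation vector, rad) and "tvec" (3), from world to camera coordinates, as OpenCV has them. Camera axes: x right, y down, z forward; pixel columns grow to the right and rows downward; lengths in m; the calibration is good to about 2 mm. A picture is of the moment at which its call begins. There is no depth.
- ticket.sign_off(): hands the job in; it is judged then, once.
The state is a dict: "clock": time; "qpos": joint angles; "qvel": joint speeds; "effort": joint torques, N m; "ee_pos": TCP position; "orientation": TCP orientation; "contact_force": force on the tool from outside, world axes, zero at the start; "ft_torque": the same for the moment, N m; "finger_gap": finger opening in m; "gripper_force": force on a finger pad.
Only numpy, scipy, OpenCV 4.12 (cv2) and the standard library are available. Lean on these libraries where they do the work, as an engineer would, in place of code of your own. Each camera call takes 0.05 s, during which the arm holds its last target. There are 200 camera calls.

## Task

Open the tea caddy, the taller and narrower of the two lidded steel boxes, using only pushes of the fingertips. First push the white egg cup that stands in front of it sideways along the counter, upright and never lifted, until it is well clear of the caddy's front; then push the caddy's lid up from below its overhanging front lip and on past upright, so that it drops back and stays open by itself. Leave the longer, lower box shut and everything else where it is.

Things in the scene. Friction and masses are not known exactly. Their poses are not given: they have to be found in the camera images.
- caddy: Tea caddy: open steel box 90 mm deep (its x), 120 mm wide (its y), 85 mm tall, walls 3 mm, fixed to the counter. Origin at the centre of its underside on the counter; +x points from its front (the lip side, facing roughly to the robot) to its back (the hinge side), +z up. Hinged steel lid on top, 4 mm thick.
- caddy_lid (a joint): Caddy lid angle in rad: 0 shut (lid level), pi/2 upright, stop at 1.95. No catch or spring: hinge nearly free, so it falls shut below pi/2 and falls back open above it. Lid about 0.16 kg (varies), 124 mm wide; about 1 N lifts it at the lip.
- caddy_hinge (a point): Middle of the caddy lid's hinge line, at the top of the back wall: 45 mm behind the caddy's centre, 85 mm above the counter. The hinge line runs along the caddy's y.
- caddy_lip (a point): Middle of the lid's front edge, on the lid's underside; moves with the lid. 118 mm from the hinge line. The lid overhangs the caddy's front wall by 28 mm over its whole width, so when shut the lip's underside is 85 mm above the counter, with free space below it.
- egg_cup: White porcelain egg cup, loose, about 0.11 kg, 64 mm tall: drum foot of radius 28 mm and 16 mm high, narrow waist (radius 13 mm at 22 mm height), hollow bowl of radius 24 mm at the rim. Origin at the centre of its underside, z up. Starts on the counter about 115 to 130 mm in front of the caddy's centre. Slides without tipping if pushed at the foot.
- long_box: The other lidded steel box, 90 mm deep (x), 170 mm wide (y), 50 mm tall, with a like lid and lip (28 mm overhang); fixed, to be left shut. Origin at the centre of its underside, +x from its lip side to its hinge side.
- long_lid (a joint): Lid angle of the long low box, rad, 0 shut.
- spice_tin: Steel spice tin with twist cap, radius 25 mm, 88 mm tall, loose, standing between the two boxes. Origin at the centre of its underside.
- spatula: Red silicone spatula lying on the counter at the left, 280 mm long, 55 mm wide blade, 12 mm high, loose. Origin on the counter near its middle, x along it.
- tongs: Steel tongs lying on the counter at the right, 250 mm long, 60 mm wide, 14 mm high, loose. Origin on the counter at the middle, x along them.
- mug: White mug, radius 40 mm, 90 mm tall, loose, far left. Origin at the centre of its underside.
- pepper_mill: Wooden pepper mill, radius 26 mm, 130 mm tall, loose, behind the spice tin. Origin at the centre of its underside.
- griddle: Ribbed iron griddle plate, 342 mm (x) by 200 mm (y), 23 mm high, fixed, far right. Origin at the centre of its underside.

How it is judged:
By the outcome, as a careful person would: the job done as asked, in the order asked, and still so for the second after the job is handed in, with the robot touching nothing.
It also fails if it takes over 64 s, if anything falls off the work surface, if the arm or the gripper's body presses on something with over 40 N, if the wrist force passes 120 N, or if a joint passes its speed limit or range.

## Working session

There is one attempt and no reset: what is moved stays moved. The work goes in short steps, Python scripts to look and compute and a tool call to move; the robot and the scene stay as the last step left them, time stands still between calls to the robot, and variables do not carry over. Pictures are saved under pics/ and viewed, at most 10 in all, crops included, and the job is handed in when it is done.

Besides the shell and the picture viewer there is one more tool, called after "Emit:" as name(argument=value, ...) on one line, values as JSON. jog_arm: Moves the arm, as the interface text tells. Its arguments: {"type":"object","properties":{"motion":{"type":"array","items":{"type":"array"}},"hand":{"type":"number"},"force":{"type":"number"}},"required":["motion"]}

```bash
mkdir -p pics; python3 - <<'E'
from workcell import ctrl, vision
import cv2,json,pickle
s=ctrl.state();print({k:s[k] for k in('clock','ee_pos','orientation','contact_force','finger_gap')})
d={}
for n in('side','top'):
    d[n]=vision.get_image(n);cv2.imwrite(f'pics/{n}0.png',d[n]['img']);print(n,d[n]['fx'],d[n]['cx'],d[n]['cy'],d[n]['rvec'],d[n]['tvec'])
pickle.dump(d,open('d0.pkl','wb'))
E
```

```text
{'clock': 0.0, 'ee_pos': array([ 0.17189326, -0.60054895,  0.25264036]), 'orientation': array([-6.25644024e-04,  9.90299730e-01,  1.38946154e-01, -1.41216238e-04]), 'contact_force': array([0.39428116, 0.82673542, 0.3895636 ]), 'finger_gap': 0.0853829653519811}
side 400.71962593254636 276.77178739751827 207.85185446105882 [ 0.6611241  -2.66475106  1.05740999] [0.53327459 0.23252756 1.21769563]
top 410.3438372453667 280.85276968363945 208.02180588757005 [ 2.18499452 -2.12005454  0.13643267] [0.00238302 0.58943113 1.2812176 ]
```

View pics/top0.png

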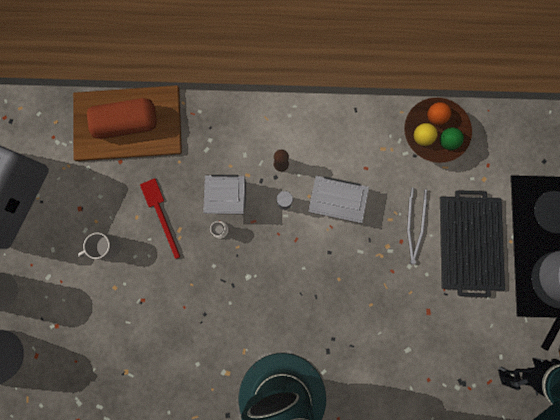

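View pics/side0.png

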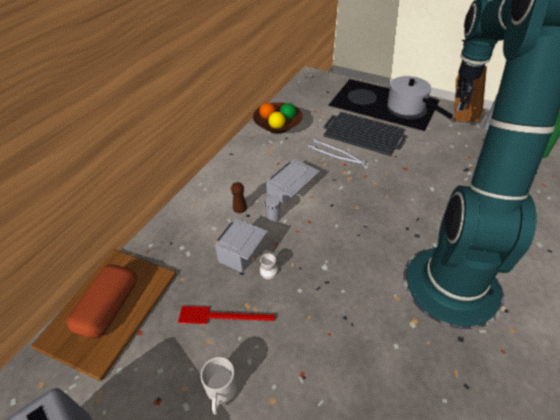

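The top view shows the caddy at about (224,195) and the egg cup at (219,229). The spice tin is at (285,199), the long box at (340,198), and the spatula runs from (150,180) to (178,257). Next I'll measure positions.

```bash
cat > h.py <<'E'
import numpy as np,cv2
def ray(d,uv,z):
    R=cv2.Rodrigues(np.array(d['rvec'],float))[0];t=np.array(d['tvec'],float).ravel()
    uv=np.atleast_2d(np.array(uv,float))
    K=np.c_[(uv[:,0]-d['cx'])/d['fx'],(uv[:,1]-d['cy'])/d['fy'],np.ones(len(uv))]
    c=-R.T@t;v=K@R
    return c+v*((z-c[2])/v[:,2])[:,None]
def proj(d,P):
    K=np.array([[d['fx'],0,d['cx']],[0,d['fy'],d['cy']],[0,0,1.]])
    return cv2.projectPoints(np.atleast_2d(np.array(P,float)),np.array(d['rvec'],float),np.array(d['tvec'],float),K,None)[0][:,0]
E
python3 - <<'E'
import pickle,cv2,numpy as np
from h import *
d=pickle.load(open('d0.pkl','rb'));T=d['top'];im=T['img']
g=cv2.cvtColor(im,cv2.COLOR_BGR2GRAY)
x0,y0=130,140
c=cv2.resize(im[y0:y0+140,x0:x0+190],None,fx=4,fy=4,interpolation=cv2.INTER_CUBIC)
S=d['side']['img'][205:330,170:330]
cv2.imwrite('pics/c1.png',c);
cv2.imwrite('pics/c2.png',cv2.resize(S,None,fx=5,fy=4.8,interpolation=cv2.INTER_CUBIC))
for nm,(a,b,w,h),z in(('caddy',(195,165,60,55),.089),('egg',(205,216,30,28),.064),('long',(300,165,80,65),.054)):
    for th in (125,140,155):
        m=cv2.threshold(g[b:b+h,a:a+w],th,255,0)[1]
        m=cv2.morphologyEx(m,cv2.MORPH_CLOSE,np.ones((5,5)))
        k=max(cv2.findContours(m,0,1)[0],key=cv2.contourArea)+np.array([a,b])
        r=cv2.minAreaRect(k.astype(np.float32));bx=cv2.boxPoints(r)
        p=ray(T,bx,z)[:,:2]
        print(nm,th,np.round(r[0],1),np.round(r[1],1),np.round(p.mean(0),3),np.round(p,3).tolist())
m=cv2.inRange(im,(0,0,120),(70,70,255));ys,xs=np.nonzero(m[170:270,130:200])
for q in ((178,257),(150,185),(168,257)):print(q,ray(T,q,.012)[0].round(3))
p=ray(T,np.c_[xs+130,ys+170],.012);print('spat',p.min(0),p.max(0))
print('tin',ray(T,(285,199),.088).round(3),'mug',ray(T,(96,246),.09))
E
```

```text
caddy 125 [226. 193.] [46. 38.] [0.625 0.192] [[0.563, 0.26], [0.682, 0.266], [0.687, 0.123], [0.567, 0.118]]
caddy 140 [233. 195.] [30. 18.] [0.619 0.17 ] [[0.665, 0.2], [0.667, 0.144], [0.573, 0.14], [0.571, 0.195]]
caddy 155 [237. 199.] [2. 0.] [0.607 0.157] [[0.603, 0.157], [0.603, 0.157], [0.61, 0.157], [0.61, 0.157]]
egg 125 [217.5 229.5] [17. 15.] [0.512 0.216] [[0.538, 0.241], [0.539, 0.194], [0.486, 0.192], [0.485, 0.238]]
egg 140 [213.9 232.5] [14.2  5.2] [0.502 0.227] [[0.509, 0.25], [0.522, 0.24], [0.495, 0.204], [0.482, 0.214]]
egg 155 [217. 236.] [2. 0.] [0.492 0.217] [[0.492, 0.214], [0.492, 0.214], [0.491, 0.22], [0.491, 0.22]]
long 125 [334. 197.] [64. 68.] [ 0.629 -0.148] [[0.729, -0.037], [0.735, -0.256], [0.529, -0.257], [0.522, -0.042]]
long 140 [338.4 195.5] [53.9 22.8] [ 0.633 -0.162] [[0.599, -0.075], [0.673, -0.078], [0.667, -0.25], [0.593, -0.246]]
long 155 [361. 194.] [0. 0.] [ 0.64  -0.234] [[0.64, -0.234], [0.64, -0.234], [0.64, -0.234], [0.64, -0.234]]
(178, 257) [0.423 0.348 0.012]
(150, 185) [0.656 0.455 0.012]
(168, 257) [0.422 0.38  0.012]
spat [0.4226162  0.34784867 0.012     ] [0.67678953 0.48808216 0.012     ]
tin [[0.611 0.008 0.088]] mug [[0.44846949 0.58056023 0.09      ]]
```

View pics/c1.png

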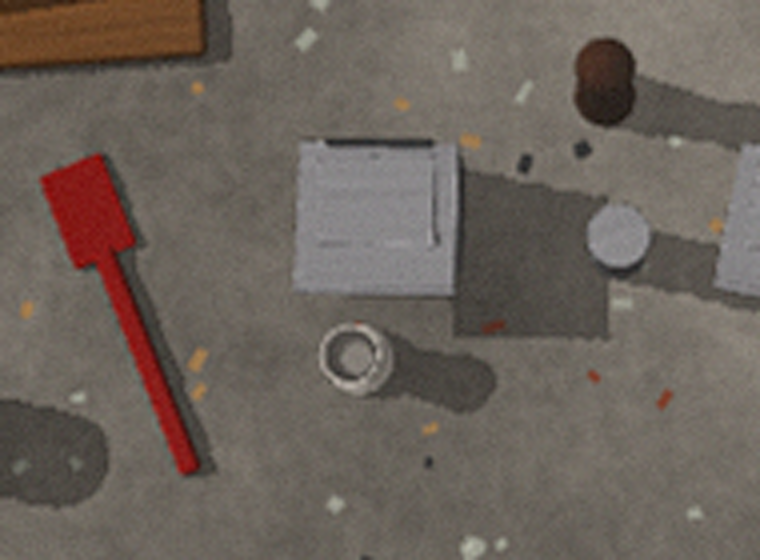

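The crop shows the lid's front edge from (294,292) to (455,296) and its back edge at y≈143. The egg cup rim is centred at (352,357). The space to the right of the cup is free up to the tin at (618,238), while the spatula limits the left side, so I'll push right (−y).

```bash
cat >> h.py <<'E'
from scipy.spatial.transform import Rotation as Ro
def plan(pos,Rt=None):
    from workcell import ctrl
    s=ctrl.state();q=s['orientation'];R=Ro.from_quat(np.roll(q,-1))
    print('clk',round(s['clock'],2),'pos',s['ee_pos'].round(4),'gap',round(s['finger_gap'],4),'F',s['contact_force'].round(1))
    for p in np.atleast_2d(pos):print(p,'shift',(R.inv().apply(p-s['ee_pos'])/.04).round(2))
    if Rt is not None:print('turn',((R.inv()*Ro.from_matrix(Rt)).as_rotvec(True)/5).round(2))
    return s,R
E
python3 - <<'E'
import pickle
from h import *
d=pickle.load(open('d0.pkl','rb'));T=d['top']
u=lambda c:np.array(c)/4.+[130-.4,140-.4]
L=ray(T,[u(c) for c in((294,292),(455,296),(461,145),(300,142))],.089)[:,:2];print(L.round(4).tolist())
e=ray(T,u((352,357)),.064);print('egg',e.round(4))
print('egg side proj',proj(d['side'],[[*e[0][:2],0],[*e[0][:2],.064]]).round(1),'lid side',proj(d['side'],np.c_[L,[.089]*4]).round(1).tolist())
plan([[.42,-.33,.25],[.5,0,.25],[.515,.29,.22]],np.array([[0,1,0],[1,0,0],[0,0,-1.]]))
E
```

```text
[[0.561, 0.2594], [0.5616, 0.1351], [0.6804, 0.1354], [0.679, 0.2612]]
egg [[0.514  0.2161 0.064 ]]
egg side proj [[269.9 271.7]
 [269.2 259.6]] lid side [[248.0, 259.2], [268.2, 230.7], [236.3, 217.9], [214.7, 245.1]]
clk 0.1 pos [ 0.1719 -0.6006  0.2527] gap 0.0857 F [ 0.2 -0.3  0.1]
[ 0.42 -0.33  0.25] shift [ 7.82 -4.8   0.07]
[0.5  0.   0.25] shift [ 12.02 -12.18   0.08]
[0.515 0.29  0.22 ] shift [ 14.37 -19.04   0.84]
turn [-1.00e-02 -1.00e-02 -1.48e+01]
```

View pics/c2.png

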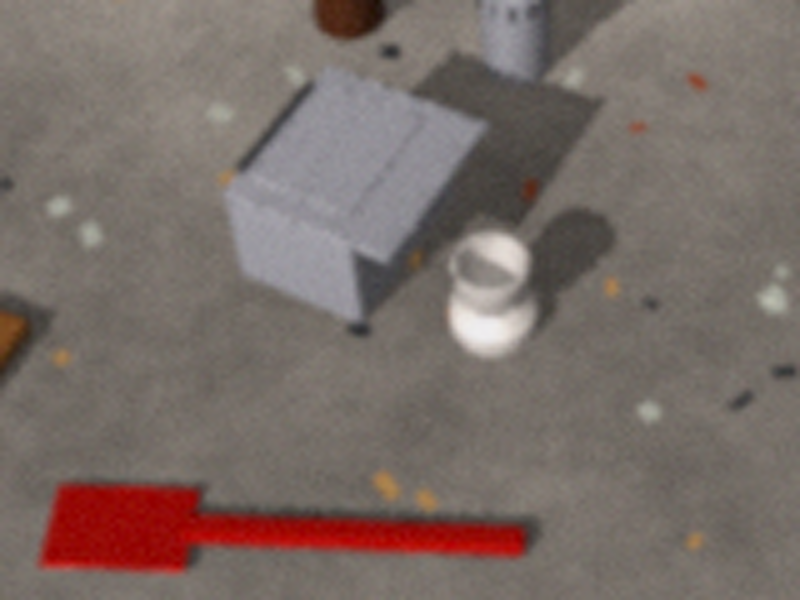

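The side view agrees with the top-view measurements: the lid's front-left corner at crop (390,261) and the cup rim at (490,265) match their projections. Now I'll swing over to the left of the cup.

Emit:
jog_arm(motion=[[[0.7,-0.4,0],[0,0,-0.7]],[[1.6,-1,0],[0,0,-1.4]],[[2.4,-1.5,0],[0,0,-2.1]],[[3.2,-2,0],[0,0,-2.8]],[[4,-2.5,0],[0,0,-3.5]],[[4.8,-3,0],[0,0,-4.3]],[[5.6,-3.5,0],[0,0,-5.1]],[[6.4,-4,0],[0,0,-5.9]],[[7.2,-4.5,0],[0,0,-6.7]],[[7.8,-5,0],[0,0,-7.5]],[[8.2,-5.7,0],[0,0,-8.3]],[[8.7,-6.5,0],[0,0,-9.1]],[[9.1,-7.3,0],[0,0,-9.9]],[[9.6,-8.1,0],[0,0,-10.7]],[[10.1,-8.9,0],[0,0,-11.5]],[[10.6,-9.7,0],[0,0,-12.3]],[[11.1,-10.5,0],[0,0,-13.1]],[[11.5,-11.3,0],[0,0,-13.9]],[[12,-12.2,0],[0,0,-14.8]],[[12,-12.2,0],[0,0,-14.8]]], hand=0.42, force=30)

```text
clock: 1.77
ee_pos: [0.4998, 0.0078, 0.2536]
orientation: [-0.001, 0.703, 0.712, 0.001]
contact_force: [-0.4, 1.4, -0.3]
finger_gap: 0.036
gripper_force: 0.0
```

```bash
python3 - <<'E'
from h import *
s,R=plan([[.512,.285,.25],[.512,.285,.08],[.512,.285,.035]],np.array([[0,1,0],[1,0,0],[0,0,-1.]]))
print(s['qpos'].round(2),R.as_matrix().round(2).tolist())
E
```

```text
clk 1.77 pos [0.4998 0.0078 0.2536] gap 0.036 F [-0.4  1.4 -0.3]
[0.512 0.285 0.25 ] shift [6.93 0.39 0.11]
[0.512 0.285 0.08 ] shift [6.92 0.39 4.36]
[0.512 0.285 0.035] shift [6.91 0.39 5.48]
turn [ 0.01 -0.03  0.15]
[ 0.46  0.24 -0.61  1.9   0.15  1.05 -0.2 ] [[-0.01, 1.0, 0.0], [1.0, 0.01, 0.0], [0.0, 0.0, -1.0]]
```

Emit:
jog_arm(motion=[[[0.6,0.1,0],[0,0,0.1]],[[1.4,0.1,0],[0,0,0.1]],[[2.2,0.1,0],[0,0,0.1]],[[3,0.1,0],[0,0,0.1]],[[3.8,0.15,0],[0,0,0.1]],[[4.6,0.2,0],[0,0,0.1]],[[5.4,0.2,0],[0,0,0.1]],[[6.2,0.2,0],[0,0,0.1]],[[6.8,0.2,0.2],[0,0,0.1]],[[7,0.2,1],[0,0,0.1]],[[7,0.2,1.8],[0,0,0.1]],[[7,0.2,2.6],[0,0,0.1]],[[7,0.2,3.3],[0,0,0.1]],[[7,0.2,3.9],[0,0,0.1]],[[7,0.2,4.4],[0,0,0.1]],[[7,0.2,4.4],[0,0,0.1]]])

```text
clock: 3.1
ee_pos: [0.5055, 0.2792, 0.0735]
orientation: [-0.001, 0.71, 0.704, -0.003]
contact_force: [-0.7, 0.8, -1.2]
finger_gap: 0.0353
gripper_force: 0.0
```

```bash
python3 - <<'E'
from h import *
import cv2
from workcell import vision
s,R=plan([[.507,.285,.035],[.507,.26,.032],[.50,.075,.032],[.5,.12,.032]],np.array([[0,1,0],[1,0,0],[0,0,-1.]]))
i=vision.get_image('side')
cv2.imwrite('pics/s1.png',cv2.resize(i['img'][160:350,170:400],None,fx=3,fy=3))
E
```

```text
clk 3.1 pos [0.5055 0.2792 0.0735] gap 0.0353 F [-0.7  0.8 -1.2]
[0.507 0.285 0.035] shift [0.15 0.04 0.96]
[0.507 0.26  0.032] shift [-0.48  0.05  1.04]
[0.5   0.075 0.032] shift [-5.1  -0.09  1.05]
[0.5   0.12  0.032] shift [-3.98 -0.1   1.05]
turn [-0.06  0.03 -0.1 ]
```

View pics/s1.png

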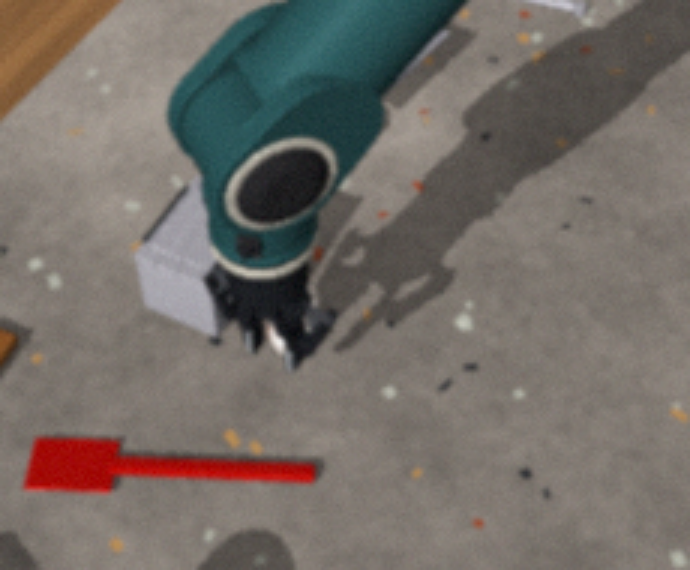

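The side view shows the open fingers upright just left of the cup, clear of the caddy. I'll lower them to foot height.

Emit:
jog_arm(motion=[[[0.1,0,0.4],[0,0,0]],[[0.1,0,0.8],[0,0,0]],[[0.1,0,1],[0,0,0]],[[0.1,0,1.1],[0,0,0]],[[0.1,0,1.1],[0,0,0]],[[0.1,0,1.1],[0,0,0]]])

```text
clock: 3.65
ee_pos: [0.5077, 0.2846, 0.0343]
orientation: [0.0, 0.71, 0.704, 0.0]
contact_force: [0.0, -0.7, -0.9]
finger_gap: 0.0354
gripper_force: 0.0
```

```bash
python3 - <<'E'
from h import *
import cv2
from workcell import vision
plan([[.5,.075,.03]])
i=vision.get_image('side')
cv2.imwrite('pics/s2.png',cv2.resize(i['img'][235:305,220:310],None,fx=8,fy=8,interpolation=2))
E
```

```text
clk 3.65 pos [0.5077 0.2846 0.0343] gap 0.0354 F [ 0.  -0.7 -0.9]
[0.5   0.075 0.03 ] shift [-5.24 -0.14  0.1 ]
```

View pics/s2.png

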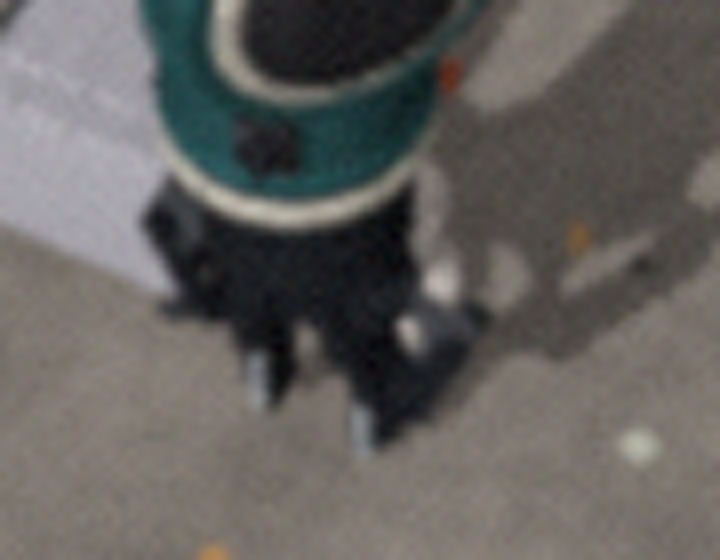

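The pads' tips show at crop (262,408) and (362,455), and the finger knuckles stick out at (155,225) and (480,310). I'll check their clearance to the lip.

```bash
python3 - <<'E'
from h import *
import pickle
S=pickle.load(open('d0.pkl','rb'))['side']
R=cv2.Rodrigues(S['rvec'])[0];c=-R.T@S['tvec'].ravel()
for n,cr in dict(tipL=(262,408),tipR=(362,455),knL=(150,225),knLlow=(170,305),knR=(485,310)).items():
    u=np.array(cr)/8+[219.6,234.6];a=ray(S,u,0)[0]
    for y in(.27,.285,.297):
        t=(y-c[1])/(a[1]-c[1]);print(n,y,(c+t*(a-c)).round(3))
E
```

```text
tipL 0.27 [ 0.549  0.27  -0.03 ]
tipL 0.285 [ 0.538  0.285 -0.001]
tipL 0.297 [0.529 0.297 0.022]
tipR 0.27 [ 0.503  0.27  -0.031]
tipR 0.285 [ 0.493  0.285 -0.002]
tipR 0.297 [0.486 0.297 0.021]
knL 0.27 [0.591 0.27  0.065]
knL 0.285 [0.578 0.285 0.092]
knL 0.297 [0.569 0.297 0.113]
knLlow 0.27 [0.587 0.27  0.015]
knLlow 0.285 [0.575 0.285 0.043]
knLlow 0.297 [0.565 0.297 0.065]
knR 0.27 [0.447 0.27  0.107]
knR 0.285 [0.439 0.285 0.132]
knR 0.297 [0.432 0.297 0.152]
```

At this opening the knuckles reach about 65 mm either side of the tool axis, so they would catch the lip on the way past. Instead I'll lift, open fully, turn a quarter so the fingers straddle the cup along y, lean the tool back 15°, and push with the left finger's inner face.

Emit:
jog_arm(motion=[[[0,0,-0.5],[0,0,0]],[[0,0,-1.2],[0,0,0]],[[0,0,-2],[0,0,0]],[[0,0,-2.8],[0,0,1]],[[0,0,-3.6],[0,0,2.2]],[[-0.2,-0.2,-4],[0,0,3.5]],[[-0.4,-0.4,-4],[0,0,4.8]],[[-0.6,-0.4,-4],[0,0,6.1]],[[-0.8,-0.4,-4],[0,0,7.4]],[[-1,-0.4,-4],[0,0,8.7]],[[-1.2,-0.4,-4],[0,0,10]],[[-1.4,-0.4,-4],[0,0,11.3]],[[-1.6,-0.4,-4],[0,0,12.6]],[[-1.7,-0.4,-4],[0,0,13.9]],[[-1.7,-0.4,-4],[0,0,15.2]],[[-1.7,-0.4,-4],[0,0,16.5]],[[-1.7,-0.4,-4],[0,0,17.6]],[[-1.7,-0.4,-4],[0,0,17.9]],[[-1.7,-0.4,-4],[0,0,17.9]]], hand=1)

```text
clock: 5.28
ee_pos: [0.4907, 0.2168, 0.194]
orientation: [-0.0, 1.0, 0.0, 0.0]
contact_force: [-0.9, -1.0, 0.2]
finger_gap: 0.0856
gripper_force: 0.0
```

```bash
python3 - <<'E'
from h import *
a=np.radians(15)
Rt=Ro.from_rotvec([0,-a,0]).as_matrix()@np.diag([1,-1,-1.])
s,R=plan([[.508,.213,.19],[.508,.213,.06],[.508,.213,.035]],Rt)
print(s['qpos'].round(2))
E
```

```text
clk 5.28 pos [0.4907 0.2168 0.194 ] gap 0.0856 F [-0.9 -1.   0.2]
[0.508 0.213 0.19 ] shift [0.43 0.09 0.1 ]
[0.508 0.213 0.06 ] shift [0.43 0.1  3.35]
[0.508 0.213 0.035] shift [0.43 0.1  3.97]
turn [-0.01  2.99  0.  ]
[-0.19  0.35 -0.34  1.88  0.14  0.93 -2.17]
```

Emit:
jog_arm(motion=[[[0.1,0,0],[0,0.6,0]],[[0.2,0,0],[0,1.4,0]],[[0.3,0,0],[0,2.2,0]],[[0.4,0,0.3],[0,2.8,0]],[[0.4,0,0.8],[0,3,0]],[[0.4,0,1.4],[0,3,0]],[[0.4,0,2],[0,3,0]],[[0.4,0,2.5],[0,3,0]],[[0.4,0,2.9],[0,3,0]],[[0.4,0,3.2],[0,3,0]],[[0.4,0,3.2],[0,3,0]],[[0.4,0,3.2],[0,3,0]]])

```text
clock: 6.28
ee_pos: [0.5066, 0.2167, 0.0654]
orientation: [0.0, 0.991, 0.001, 0.13]
contact_force: [-0.3, 0.3, 0.2]
finger_gap: 0.0851
gripper_force: 0.0
```

```bash
python3 - <<'E'
from h import *
from workcell import vision
plan([[.508,.213,.035]])
i=vision.get_image('side')
cv2.imwrite('pics/s3.png',cv2.resize(i['img'][220:310,220:310],None,fx=6.5,fy=6.5,interpolation=2))
E
```

```text
clk 6.28 pos [0.5066 0.2167 0.0654] gap 0.0851 F [-0.3  0.3  0.2]
[0.508 0.213 0.035] shift [-0.16  0.09  0.74]
```

View pics/s3.png

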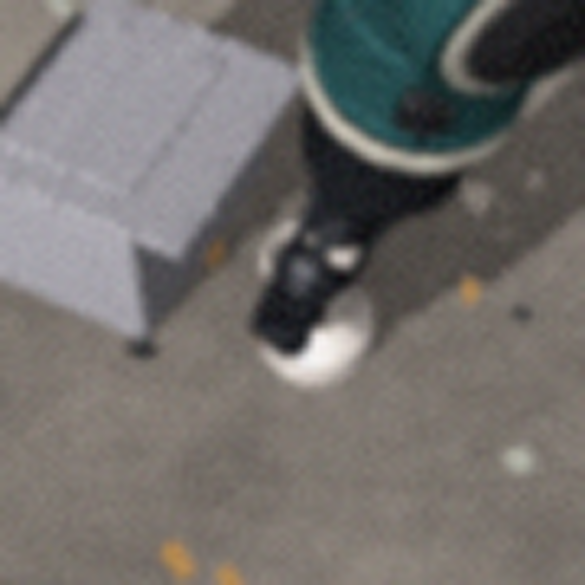

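The left finger is outside the cup's left side (tip at crop (290,355)), and the caddy is well clear. I'll compute the tip height next.

```bash
python3 - <<'E'
from h import *
import pickle
S=pickle.load(open('d0.pkl','rb'))['side']
R=cv2.Rodrigues(S['rvec'])[0];c=-R.T@S['tvec'].ravel()
for cr in((290,355),(262,335)):
    a=ray(S,np.array(cr)/6.5+[219.6,219.6],0)[0]
    for y in(.26,.267,.274):
        t=(y-c[1])/(a[1]-c[1]);print(y,(c+t*(a-c)).round(3))
E
```

```text
0.26 [0.507 0.26  0.048]
0.267 [0.503 0.267 0.06 ]
0.274 [0.498 0.274 0.073]
0.26 [0.522 0.26  0.054]
0.267 [0.517 0.267 0.066]
0.274 [0.512 0.274 0.079]
```

Emit:
jog_arm(motion=[[[-0.05,0,0.2],[0,0,0]],[[-0.12,0,0.45],[0,0,0]],[[-0.16,0,0.65],[0,0,0]],[[-0.16,0,0.74],[0,0,0]],[[-0.16,0,0.74],[0,0,0]],[[-0.16,0,0.74],[0,0,0]]])

```text
clock: 6.83
ee_pos: [0.5081, 0.2166, 0.0348]
orientation: [0.0, 0.991, -0.0, 0.13]
contact_force: [0.0, 0.4, -0.9]
finger_gap: 0.0853
gripper_force: 0.0
```

The fully open tips sit only about 9 mm ahead of the TCP, so the body would come down onto the cup's rim before the tips reached the foot. I'll go upright and narrow the opening to about 68 mm, which still gives a loose straddle with the tips farther forward, then descend.

Emit:
jog_arm(motion=[[[0,0,0],[0,-0.7,0]],[[0,0,0],[0,-1.5,0]],[[0,0,0],[0,-2.3,0]],[[0,0,0],[0,-3,0]],[[-0.05,0,0.15],[0,-3,0]],[[-0.1,0,0.3],[0,-3,0]],[[-0.1,0,0.3],[0,-3,0]],[[-0.1,0,0.3],[0,-3,0]]], hand=0.8)

```text
clock: 7.5
ee_pos: [0.5064, 0.2167, 0.0219]
orientation: [0.0, 1.0, 0.0, 0.0]
contact_force: [-0.4, -0.8, -0.0]
finger_gap: 0.0681
gripper_force: 0.0
```

```bash
python3 - <<'E'
from h import *
plan([[.507,.18,.022],[.505,.034,.022]],np.diag([1,-1,-1.]))
E
```

```text
clk 7.5 pos [0.5064 0.2167 0.0219] gap 0.0681 F [-0.4 -0.8 -0. ]
[0.507 0.18  0.022] shift [ 0.01  0.92 -0.  ]
[0.505 0.034 0.022] shift [-0.04  4.57 -0.  ]
turn [ 0.01 -0.    0.01]
```

Emit:
jog_arm(motion=[[[0,0.05,0],[0,0,0]],[[0,0.1,0],[0,0,0]],[[0,0.15,0],[0,0,0]],[[0,0.22,0],[0,0,0]],[[0,0.32,0],[0,0,0]],[[0,0.45,0],[0,0,0]],[[0,0.6,0],[0,0,0]],[[0,0.75,0],[0,0,0]],[[0,0.9,0],[0,0,0]],[[0,1.05,0],[0,0,0]],[[0,1.2,0],[0,0,0]],[[0,1.35,0],[0,0,0]],[[0,1.5,0],[0,0,0]],[[0,1.65,0],[0,0,0]],[[0,1.8,0],[0,0,0]],[[0,1.92,0],[0,0,0]],[[0,2,0],[0,0,0]],[[0,2.05,0],[0,0,0]],[[0,2.07,0],[0,0,0]],[[0,2.08,0],[0,0,0]]])

```text
clock: 9.17
ee_pos: [0.5078, 0.1334, 0.0228]
orientation: [-0.0, 1.0, -0.0, 0.001]
contact_force: [-0.7, 4.9, 6.6]
finger_gap: 0.0684
gripper_force: 0.2
```

```bash
python3 - <<'E'
from h import *
from workcell import vision
plan([[.505,.042,.022]])
i=vision.get_image('side')
cv2.imwrite('pics/s4.png',cv2.resize(i['img'][200:300,230:340],None,fx=6,fy=6,interpolation=2))
E
```

```text
clk 9.17 pos [0.5078 0.1334 0.0228] gap 0.0684 F [-0.7  4.9  6.6]
[0.505 0.042 0.022] shift [-0.07  2.28  0.02]
```

View pics/s4.png

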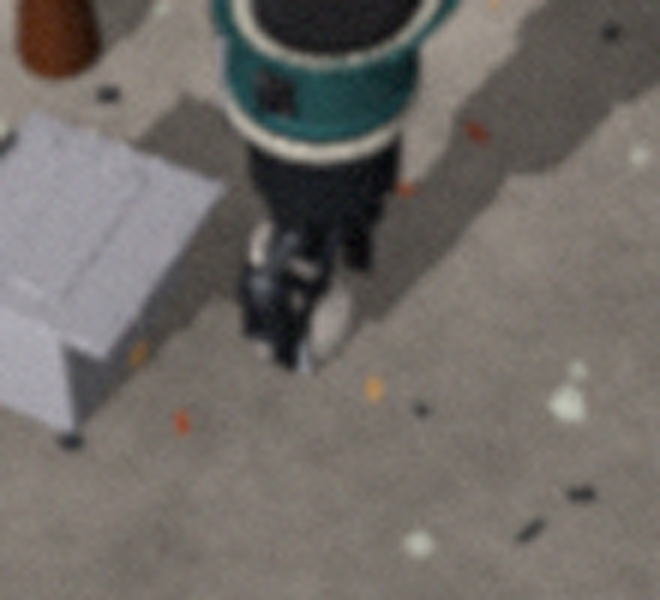

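The cup is upright between the fingers at about crop (310,320), past the caddy's right front corner (105,355). An upward force of about 6 N suggests the tips are brushing the counter, so I'll raise 3 mm and go on.

Emit:
jog_arm(motion=[[[0,0,-0.08],[0,0,0]],[[0,0,-0.08],[0,0,0]],[[0,0.05,-0.08],[0,0,0]],[[0,0.12,-0.08],[0,0,0]],[[0,0.22,-0.08],[0,0,0]],[[0,0.35,-0.08],[0,0,0]],[[0,0.5,-0.08],[0,0,0]],[[0,0.65,-0.08],[0,0,0]],[[0,0.8,-0.08],[0,0,0]],[[0,0.95,-0.08],[0,0,0]],[[0,1.1,-0.08],[0,0,0]],[[0,1.25,-0.08],[0,0,0]],[[0,1.4,-0.08],[0,0,0]],[[0,1.55,-0.08],[0,0,0]],[[0,1.7,-0.08],[0,0,0]],[[0,1.85,-0.08],[0,0,0]],[[0,2,-0.08],[0,0,0]],[[0,2.1,-0.08],[0,0,0]],[[0,2.15,-0.08],[0,0,0]],[[0,2.2,-0.08],[0,0,0]]])

```text
clock: 10.88
ee_pos: [0.5073, 0.0451, 0.0256]
orientation: [-0.0, 1.0, -0.0, -0.0]
contact_force: [-0.8, 0.8, -0.7]
finger_gap: 0.0682
gripper_force: 0.3
```

Emit:
jog_arm(motion=[[[0,-0.06,0],[0,0,0]],[[0,-0.12,0],[0,0,0]],[[0,-0.15,0],[0,0,0]],[[0,-0.15,-0.3],[0,0,0]],[[0,-0.15,-0.8],[0,0,0]],[[0,-0.15,-1.4],[0,0,0]],[[0,-0.15,-2],[0,0,0]],[[-0.5,-0.15,-2.8],[0,0,0]],[[-1.2,-0.15,-3.2],[0,0,0]],[[-2,-0.15,-3.2],[0,0,0]],[[-2.5,-0.15,-3.2],[0,0,0]],[[-2.5,-0.15,-3.2],[0,0,0]]])

```text
clock: 11.88
ee_pos: [0.404, 0.0513, 0.1544]
orientation: [0.001, 1.0, 0.0, -0.0]
contact_force: [1.0, 0.5, 1.4]
finger_gap: 0.0682
gripper_force: 0.0
```

```bash
python3 - <<'E'
from h import *
from workcell import vision
import math
a=math.radians(60)
Rt=Ro.from_rotvec([0,-a,0]).as_matrix()@np.diag([1,-1,-1.])
s,R=plan([[.42,.197,.15],[.48,.197,.15]],Rt);print(s['qpos'].round(2))
i=vision.get_image('side');j=vision.get_image('top')
a=i['img'][190:310,210:330];b=j['img'][150:270,170:290]
cv2.imwrite('pics/s5.png',cv2.resize(np.hstack([a,b]),None,fx=3.3,fy=3.3,interpolation=2))
E
```

```text
clk 11.88 pos [0.404  0.0513 0.1544] gap 0.0682 F [1.  0.5 1.4]
[0.42  0.197 0.15 ] shift [ 0.4  -3.64  0.1 ]
[0.48  0.197 0.15 ] shift [ 1.9  -3.64  0.1 ]
turn [1.0e-02 1.2e+01 2.0e-02]
[ 0.27  0.2  -0.51  2.2   0.15  0.77 -1.91]
```

View pics/s5.png

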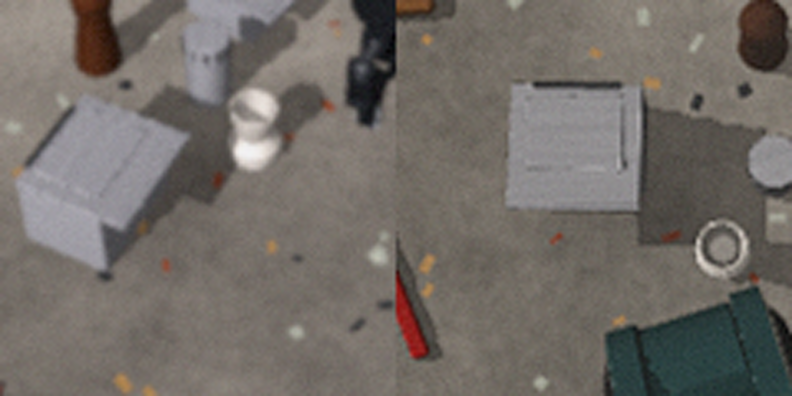

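The cup stands upright at crop (721,248), about 50 mm clear of the caddy's right edge (640). The lid is shut and the tin has not moved. Next I'll shut the fingers, move in front of the caddy and tilt forward.

Emit:
jog_arm(motion=[[[0,-0.3,0],[0,0.5,0]],[[0,-0.8,0],[0,1.2,0]],[[0,-1.4,0],[0,2,0]],[[0,-2,0],[0,2.8,0]],[[0,-2.6,0],[0,3.6,0]],[[0,-3.1,0],[0,4.4,0]],[[0,-3.5,0],[0,5.2,0]],[[0,-3.65,0],[0,6,0]],[[0,-3.65,0],[0,6.8,0]],[[0,-3.65,0],[0,7.6,0]],[[0,-3.65,0],[0,8.4,0]],[[0,-3.65,0],[0,9.2,0]],[[0,-3.65,0],[0,10,0]],[[0,-3.65,0],[0,10.8,0]],[[0,-3.65,0],[0,11.5,0]],[[0,-3.65,0],[0,12,0]],[[0,-3.65,0],[0,12,0]],[[0,-3.65,0],[0,12,0]]], hand=0)

```text
clock: 13.48
ee_pos: [0.4054, 0.1867, 0.1332]
orientation: [0.024, 0.974, 0.0, 0.226]
contact_force: [-0.1, 0.5, -1.1]
finger_gap: -0.0001
gripper_force: 0.0
```

```bash
python3 - <<'E'
from h import *
s,R=plan([[.48,.197,.08]]);print(s['qpos'].round(2),R.as_matrix().round(2).tolist())
E
```

```text
clk 13.48 pos [0.4054 0.1867 0.1332] gap -0.0001 F [-0.1  0.5 -1.1]
[0.48  0.197 0.08 ] shift [ 1.09 -0.34  2.  ]
[-1.44  0.23  0.81  2.41  0.58  0.28 -2.79] [[0.9, -0.01, 0.44], [0.01, -1.0, -0.05], [0.44, 0.05, -0.9]]
```

The wrist reached its range (q7, q6), so a forward tilt isn't available from this arm posture. I'll lean the tool sideways instead: the finger goes under the lip from the left, lying along y with the body up and to the left. First I go back to upright with the wrist unwound.

```bash
python3 - <<'E'
from h import *
plan([[.46,.22,.25],[.46,.25,.28]],np.array([[0,1,0],[1,0,0],[0,0,-1.]]))
plan([[.46,.22,.25]],np.diag([1,-1,-1.]))
E
```

```text
clk 13.48 pos [0.4054 0.1867 0.1332] gap -0.0001 F [-0.1  0.5 -1.1]
[0.46 0.22 0.25] shift [ 2.52 -0.71 -2.05]
[0.46 0.25 0.28] shift [ 2.86 -1.42 -2.76]
turn [  4.54  -3.67 -17.64]
clk 13.48 pos [0.4054 0.1867 0.1332] gap -0.0001 F [-0.1  0.5 -1.1]
[0.46 0.22 0.25] shift [ 2.52 -0.71 -2.05]
turn [ 0.55 -5.23  0.01]
```

Emit:
jog_arm(motion=[[[0.2,-0.1,-0.3],[0.2,-0.2,-0.9]],[[0.4,-0.2,-0.6],[0.5,-0.4,-1.9]],[[0.7,-0.2,-0.9],[0.7,-0.6,-2.8]],[[0.9,-0.3,-1.2],[1,-0.8,-3.8]],[[1.2,-0.4,-1.4],[1.25,-1,-4.8]],[[1.4,-0.5,-1.6],[1.5,-1.2,-5.8]],[[1.7,-0.6,-1.8],[1.75,-1.4,-6.8]],[[2,-0.7,-2],[2,-1.6,-7.8]],[[2.2,-0.7,-2.2],[2.25,-1.8,-8.8]],[[2.4,-0.8,-2.3],[2.5,-2.05,-9.8]],[[2.6,-0.9,-2.4],[2.8,-2.25,-10.8]],[[2.7,-1,-2.5],[3.05,-2.45,-11.8]],[[2.7,-1,-2.5],[3.3,-2.65,-12.8]],[[2.7,-1,-2.5],[3.55,-2.85,-13.8]],[[2.7,-1,-2.5],[3.8,-3.1,-14.8]],[[2.7,-1,-2.5],[4.1,-3.3,-15.8]],[[2.7,-1,-2.5],[4.35,-3.5,-16.8]],[[2.7,-1,-2.5],[4.54,-3.67,-17.64]],[[2.7,-1,-2.5],[4.54,-3.67,-17.64]]])

```text
clock: 15.07
ee_pos: [0.4587, 0.2324, 0.2678]
orientation: [-0.001, 0.706, 0.708, -0.002]
contact_force: [-0.0, -0.8, -0.9]
finger_gap: 0.0002
gripper_force: 0.0
```

```bash
python3 - <<'E'
from h import *
s,R=plan([[.46,.25,.25]],np.array([[0,1,0],[1,0,0],[0,0,-1.]]));print(s['qpos'].round(2))
E
```

```text
clk 15.07 pos [0.4587 0.2324 0.2678] gap 0.0002 F [-0.  -0.8 -0.9]
[0.46 0.25 0.25] shift [0.44 0.03 0.44]
turn [-0.04  0.01  0.04]
[-0.95  0.22  0.49  1.88 -0.12  1.07 -0.41]
```

Emit:
jog_arm(motion=[[[0.2,0,0],[0,-0.8,0]],[[0.4,0,0],[0,-1.8,0]],[[0.7,0,0],[0,-2.8,0]],[[1,0,0],[0,-3.8,0]],[[1.3,0,0],[0,-4.8,0]],[[1.6,0,0],[0,-5.8,0]],[[1.9,0,0],[0,-6.8,0]],[[2.1,0,0],[0,-7.8,0]],[[2.2,0,0],[0,-8.8,0]],[[2.3,0,0],[0,-9.8,0]],[[2.3,0,0],[0,-10.8,0]],[[2.3,0,0],[0,-11.6,0]],[[2.3,0,0],[0,-12,0]],[[2.3,0,0],[0,-12,0]]])

```text
clock: 16.23
ee_pos: [0.4576, 0.3244, 0.2663]
orientation: [0.354, 0.611, 0.612, -0.355]
contact_force: [0.6, -0.1, 0.1]
finger_gap: 0.0002
gripper_force: 0.0
```

```bash
python3 - <<'E'
from h import *
c,s_=np.cos(np.pi/3),np.sin(np.pi/3)
Rt=np.c_[[0,c,-s_],[1,0,0],[0,-s_,-c]]
s,R=plan([[.545,.27,.06]],Rt);print(s['qpos'].round(2),R.as_matrix().round(2).tolist())
E
```

```text
clk 16.23 pos [0.4576 0.3244 0.2663] gap 0.0002 F [ 0.6 -0.1  0.1]
[0.545 0.27  0.06 ] shift [3.79 2.2  3.74]
turn [-0.01  0.03  0.02]
[-1.26  0.8   0.52  1.42  0.35  1.77 -0.79] [[-0.0, 1.0, -0.0], [0.5, 0.0, -0.87], [-0.87, -0.0, -0.5]]
```

```bash
python3 - <<'E'
from h import *
plan([[.48,.28,.15],[.48,.254,.056]])
E
```

```text
clk 16.23 pos [0.4576 0.3244 0.2663] gap 0.0002 F [ 0.6 -0.1  0.1]
[0.48 0.28 0.15] shift [1.97 0.57 2.41]
[0.48  0.254 0.056] shift [3.68 0.57 4.14]
```

Emit:
jog_arm(motion=[[[0.3,0.1,0.3],[0,0,0]],[[0.7,0.2,0.8],[0,0,0]],[[1.1,0.3,1.3],[0,0,0]],[[1.5,0.4,1.8],[0,0,0]],[[2,0.55,2.4],[0,0,0]],[[2.5,0.55,2.9],[0,0,0]],[[3,0.55,3.4],[0,0,0]],[[3.4,0.55,3.85],[0,0,0]],[[3.7,0.55,4.15],[0,0,0]],[[3.7,0.55,4.15],[0,0,0]],[[3.7,0.55,4.15],[0,0,0]]])

```text
clock: 17.15
ee_pos: [0.4798, 0.2541, 0.0571]
orientation: [0.353, 0.613, 0.612, -0.354]
contact_force: [-0.1, -0.1, 0.7]
finger_gap: 0.0
gripper_force: 0.0
```

```bash
python3 - <<'E'
from h import *
from workcell import vision
s,R=plan([[.563,.254,.056]]);print(s['qpos'].round(2))
i=vision.get_image('side');j=vision.get_image('top')
a=i['img'][170:330,170:330];b=j['img'][140:300,130:290]
cv2.imwrite('pics/s6.png',cv2.resize(np.hstack([a,b]),None,fx=2.5,fy=2.5,interpolation=2))
E
```

```text
clk 17.15 pos [0.4798 0.2541 0.0571] gap 0.0 F [-0.1 -0.1  0.7]
[0.563 0.254 0.056] shift [0.02 2.08 0.01]
[-1.16  1.03  0.47  1.55  0.3   1.42 -0.91]
```

View pics/s6.png

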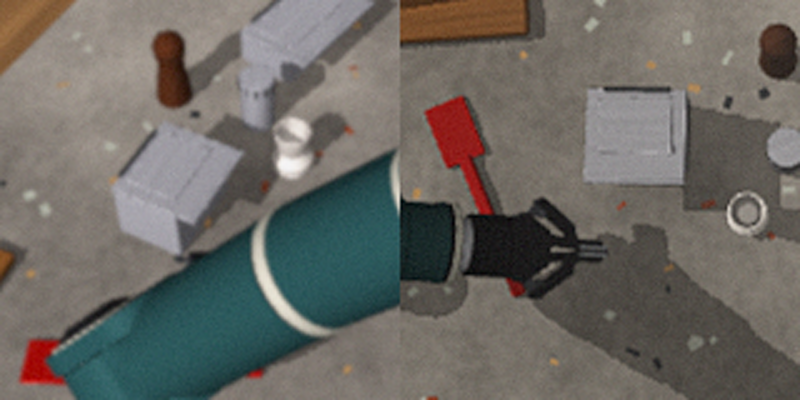

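The top half shows the shut finger at crop (605,250), just left-front of the lid corner (585,183), with the knuckles left of the lid's edge. The cup is at (747,213). I'll slide in under the lip.

Emit:
jog_arm(motion=[[[0,0.2,0],[0,0,0]],[[0,0.5,0],[0,0,0]],[[0,0.8,0],[0,0,0]],[[0,1.1,0],[0,0,0]],[[0,1.4,0],[0,0,0]],[[0,1.7,0],[0,0,0]],[[0,1.9,0],[0,0,0]],[[0,2.05,0],[0,0,0]],[[0,2.1,0],[0,0,0]],[[0,2.1,0],[0,0,0]]])

```text
clock: 18.08
ee_pos: [0.5638, 0.2538, 0.0564]
orientation: [0.353, 0.612, 0.613, -0.354]
contact_force: [-1.0, 0.1, -0.5]
finger_gap: 0.0001
gripper_force: 0.0
```

```bash
python3 - <<'E'
from h import *
P=[]
for t in range(0,111,6):
    a=np.radians(t);r=.113-.02*min(t/45,1);d=.014
    P.append([.679-r*np.cos(a)-d*np.sin(a),.254,.085-.0035+r*np.sin(a)-d*np.cos(a)])
plan(np.round(P,4))
E
```

```text
clk 18.08 pos [0.5638 0.2538 0.0564] gap 0.0001 F [-1.   0.1 -0.5]
[0.566  0.254  0.0675] shift [-0.24  0.06 -0.14]
[0.5678 0.254  0.0791] shift [-0.49  0.1  -0.29]
[0.5708 0.254  0.0902] shift [-0.73  0.17 -0.43]
[0.5748 0.254  0.1006] shift [-0.95  0.27 -0.56]
[0.5798 0.254  0.1103] shift [-1.16  0.4  -0.68]
[0.5857 0.254  0.1192] shift [-1.36  0.54 -0.79]
[0.5923 0.254  0.1272] shift [-1.53  0.71 -0.89]
[0.5995 0.254  0.1342] shift [-1.68  0.89 -0.98]
[0.6064 0.254  0.1412] shift [-1.83  1.06 -1.07]
[0.613  0.254  0.1485] shift [-1.99  1.23 -1.16]
[0.6204 0.254  0.155 ] shift [-2.13  1.41 -1.24]
[0.6284 0.254  0.1608] shift [-2.26  1.61 -1.31]
[0.6369 0.254  0.1656] shift [-2.36  1.82 -1.37]
[0.646  0.254  0.1696] shift [-2.45  2.05 -1.42]
[0.6554 0.254  0.1725] shift [-2.51  2.28 -1.46]
[0.665  0.254  0.1745] shift [-2.56  2.52 -1.49]
[0.6748 0.254  0.1755] shift [-2.58  2.77 -1.5 ]
[0.6846 0.254  0.1754] shift [-2.58  3.01 -1.5 ]
[0.6944 0.254  0.1743] shift [-2.55  3.26 -1.48]
```

Emit:
jog_arm(motion=[[[-0.12,0.03,-0.07],[0,0,0]],[[-0.24,0.06,-0.14],[0,0,0]],[[-0.36,0.08,-0.22],[0,0,0]],[[-0.49,0.1,-0.29],[0,0,0]],[[-0.61,0.14,-0.36],[0,0,0]],[[-0.73,0.17,-0.43],[0,0,0]],[[-0.84,0.22,-0.5],[0,0,0]],[[-0.95,0.27,-0.56],[0,0,0]],[[-1.06,0.33,-0.62],[0,0,0]],[[-1.16,0.4,-0.68],[0,0,0]],[[-1.26,0.47,-0.74],[0,0,0]],[[-1.36,0.54,-0.79],[0,0,0]],[[-1.45,0.62,-0.84],[0,0,0]],[[-1.53,0.71,-0.89],[0,0,0]],[[-1.61,0.8,-0.94],[0,0,0]],[[-1.68,0.89,-0.98],[0,0,0]],[[-1.75,0.97,-1.02],[0,0,0]],[[-1.83,1.06,-1.07],[0,0,0]],[[-1.83,1.06,-1.07],[0,0,0]]])

```text
clock: 19.67
ee_pos: [0.607, 0.2541, 0.1418]
orientation: [0.353, 0.613, 0.612, -0.354]
contact_force: [-0.7, 0.8, 0.0]
finger_gap: 0.0001
gripper_force: 0.5
```

```bash
python3 - <<'E'
from h import *
from workcell import vision
s,R=plan([[.665,.254,.1745],[.6944,.254,.174]]);print(s['qpos'].round(2))
i=vision.get_image('side');j=vision.get_image('top')
a=i['img'][170:330,170:330];b=j['img'][140:300,130:290]
cv2.imwrite('pics/s7.png',cv2.resize(np.hstack([a,b]),None,fx=2.5,fy=2.5,interpolation=2))
E
```

```text
clk 19.67 pos [0.607  0.2541 0.1418] gap 0.0001 F [-0.7  0.8  0. ]
[0.665  0.254  0.1745] shift [-0.71  1.45 -0.41]
[0.6944 0.254  0.174 ] shift [-0.7   2.18 -0.4 ]
[-1.02  1.04  0.53  1.27  0.37  1.57 -0.7 ]
```

View pics/s7.png

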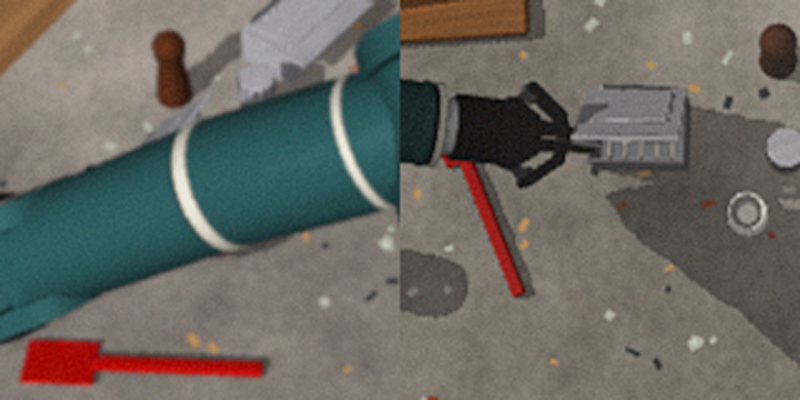

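The lid is raised at the front and resting on the finger, which is at crop (590,145). That was my last picture, and I have gone over the limit of 10 by one, so from here I check with numbers only. Next I continue past upright.

Emit:
jog_arm(motion=[[[-0.08,0.08,-0.04],[0,0,0]],[[-0.16,0.17,-0.09],[0,0,0]],[[-0.23,0.26,-0.13],[0,0,0]],[[-0.3,0.35,-0.17],[0,0,0]],[[-0.37,0.45,-0.2],[0,0,0]],[[-0.43,0.55,-0.24],[0,0,0]],[[-0.53,0.76,-0.3],[0,0,0]],[[-0.58,0.87,-0.33],[0,0,0]],[[-0.62,0.99,-0.35],[0,0,0]],[[-0.68,1.22,-0.39],[0,0,0]],[[-0.73,1.46,-0.42],[0,0,0]],[[-0.75,1.6,-0.43],[0,0,0]],[[-0.75,1.75,-0.43],[0,0,0]],[[-0.75,1.9,-0.43],[0,0,0]],[[-0.75,2.05,-0.43],[0,0,0]],[[-0.75,2.2,-0.43],[0,0,0]],[[-0.75,2.35,-0.43],[0,0,0]],[[-0.75,2.35,-0.43],[0,0,0]]])

```text
clock: 21.27
ee_pos: [0.6994, 0.2541, 0.1747]
orientation: [0.351, 0.612, 0.612, -0.356]
contact_force: [-13.2, 1.1, 4.1]
finger_gap: -0.0002
gripper_force: 7.1
```

Emit:
jog_arm(motion=[[[0,-0.2,0],[0,0,0]],[[0,-0.5,0],[0,0,0]],[[0,-1,0],[0,0,0]],[[0,-1.7,-0.3],[0,0,0]],[[0,-2.4,-1],[0,0,0]],[[0,-3.1,-1.8],[0,0,0]],[[0,-3.8,-2.6],[0,0,0]],[[0,-4.4,-3],[0,0,0]],[[0,-4.4,-3],[0,0,0]],[[0,-4.4,-3],[0,0,0]],[[0,-4.4,-3],[0,0,0]]])

```text
clock: 22.18
ee_pos: [0.5248, 0.3578, 0.2358]
orientation: [0.353, 0.612, 0.612, -0.354]
contact_force: [0.4, -0.7, -0.6]
finger_gap: 0.0003
gripper_force: 0.0
```

```bash
python3 - <<'E'
from h import *
from workcell import vision
import pickle
s,R=plan([[.5,.35,.3]])
d0=pickle.load(open('d0.pkl','rb'))['top']
T=vision.get_image('top');im=T['img'];pickle.dump(T,open('d1.pkl','wb'))
# predicted lid edge at stop 1.95 / shut, and mean grey of each region
def reg(P):
    m=np.zeros(im.shape[:2],np.uint8);cv2.fillConvexPoly(m,proj(T,P).round().astype(np.int32),255);return m
def lid(th,y0=.14,y1=.255,r0=.02,r1=.112):
    return [[.679-r*np.cos(th),y,.087+r*np.sin(th)] for r,y in((r0,y0),(r1,y0),(r1,y1),(r0,y1))]
for th in(0,1.57,1.95):
    print(th,proj(T,lid(th)).round(0).tolist(),cv2.mean(im,reg(lid(th)))[:3],cv2.mean(d0['img'],reg(lid(th)))[:3])
df=cv2.absdiff(im,d0['img']).max(2)>60
n,_,st,ce=cv2.connectedComponentsWithStats(df.astype(np.uint8))
for k in range(1,n):
    if st[k,4]>25:print(st[k],ce[k].round())
g=cv2.cvtColor(im,6)
print(g[150:225:3,200:250:5])
c=cv2.HoughCircles(g[200:260,230:310],cv2.HOUGH_GRADIENT,1,20,param1=80,param2=10,minRadius=6,maxRadius=10);print(c)
E
```

```text
clk 22.18 pos [0.5248 0.3578 0.2358] gap 0.0003 F [ 0.4 -0.7 -0.6]
[0.5  0.35 0.3 ] shift [-1.49 -0.62 -0.63]
0 [[243.0, 183.0], [242.0, 212.0], [205.0, 211.0], [206.0, 182.0]] (94.45661700262927, 96.33041191936897, 99.54864154250657) (134.61349693251535, 132.95267309377738, 135.12094653812446)
1.57 [[243.0, 175.0], [240.0, 168.0], [200.0, 167.0], [206.0, 174.0]] (77.86217948717949, 77.72115384615384, 79.9198717948718) (95.15064102564102, 102.84935897435896, 108.72435897435896)
1.95 [[243.0, 173.0], [241.0, 155.0], [201.0, 154.0], [206.0, 172.0]] (76.19652406417111, 75.9946524064171, 78.07620320855615) (99.8783422459893, 108.66176470588235, 115.44117647058823)
[206 177  37  26 232] [218. 184.]
[ 34 183  21  21 210] [ 45. 193.]
[ 50 185  38  47 442] [ 73. 207.]
[ 12 192  20  14  57] [ 19. 200.]
[  95  194   70   46 1370] [127. 217.]
[206 205  37   8 201] [226. 208.]
[ 48 217  24  27 180] [ 61. 228.]
[  17  244  198  176 9433] [109. 365.]
[ 51 247   8   6  27] [ 53. 249.]
[ 37 345  24  22  93] [ 47. 353.]
[  76  350   45   51 1379] [101. 377.]
[499 358  61  38 895] [528. 375.]
[534 367
[... 490 characters left out ...]
  83  62  65  58  60  69 119 120]
 [106 131  53  57  76  54  53  59  60  62]
 [107 129  52 100 174  87  99  95 123  46]
 [105 135  66  82 173  81  92  94 119  48]
 [105 137  55  91 155 108  92  94 125  48]
 [110 119  67  87 156 104  97  94 112  50]
 [105 122  70  94 137 127  97  94 105  51]
 [112 106  80  91 137 133  90  98 101  49]
 [114 110  74  84 138 135  96  97 101  50]
 [117 112 121 110 109 105 114 118 113  59]
 [116 117  53  60  59  60  50  53  53  55]
 [115 111 123 101  84  81  74  81  67  76]
 [116 108 112  99 102  99 101  69  71  73]
 [114 107 109  97  99  94 101  92  99 103]
 [114 112 100  95 101 103  94  90  98 107]
 [111 112 105 101  83  99 100  96 101 101]]
[[[38.5 23.5  8.2]]]
```

The dark underside of the lid fills rows 156–175, which matches the 1.95 rad stop, so the lid is resting open. The cup still stands at (268,223), and nothing else in the picture has changed. The robot reads no contact force, so I'm handing in.

```bash
python3 -c "
from workcell import ticket
print(ticket.sign_off())"
```

```text
the job is handed in; nothing more can be done
None
```

The caddy lid is open and resting on its stop, and the egg cup stands upright about 50 mm clear of the caddy's right side; the job was handed in at about 22 s. I saw no change to the long box or anything else, but I viewed 11 pictures, one over the limit of 10.

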